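# Proof the pressed-in pins with a push gauge

### The arm

A 6-joint arm with a two-finger parallel gripper is mounted at the origin on a cart in front of the work surface, level with it; the furniture and walls round the work are solid. World frame = base frame: x ahead of the robot, y to its left, z up, the work surface at z = 0. Lengths are in m, angles in rad, forces in N, time in s.
With the tool pointing down it reaches from about 0.225 to 0.875 m from the base axis. Payload 3.4 kg.
Tool frame: the origin (TCP) lies at the very end of the fingers, on their centre line; the grasp point (between the pads) lies 19 mm behind it; z points along the fingers, y is the line along which they close (so a half turn about z gives the same grasp; the last joint's range is limited). The gripper opens to 85 mm and grips with 20 to 120 N. Pads are 22 mm wide; open, the fingers measure 114 mm over their backs; the gripper's body (76 mm by 85 mm) begins 54 mm behind the grasp point. The pads swing forward as they close: fully open they stand 13 mm farther back than shut.
Start: joints at [-0.121, 0.276, 1.505, -0, 1.361, -0.121], TCP at [0.575, -0, 0.231] pointing down, gripper open.
Joint ranges: [-2.89, 2.89], [-0.75, 2.08], [0.22, 2.7], [-1.18, 4.32], [0.11, 2.71], [-2.7, 2.7]. Speed limits (rad/s): [2.57, 2.57, 3.14, 3.14, 3.14, 3.14].

### API

Orientations are given as a unit quaternion [w, x, y, z].
In Python, from rig import manip, get_image, camera_info gives the robot as it stands. The module is installed in compiled form; this text tells all that it offers.
- The arm moves only by the shell command python3 -m crank 'ROWS' [FORCE]. ROWS is a JSON object of lists of equal length, an entry for each row: "translation": the shift along the tool's x, y, z in mm, a list of three; "roll": the turn about the tool's z in rad; "fingers": the opening, from 0 (shut) to 1 (fully open). A call has 1 to 8 rows; each row shifts and turns the commanded pose from where the row before left it, along the tool's axes as they then stand; what a row does not reach is not made up. A row lasts 1/10 s, in which the tool goes at most 50 mm and 8.59 degrees, less where a joint would pass 70% of its speed; a pose out of reach is approached as far as the arm can. A call is refused whole if a number of a shift passes 50 or a number of a turn 0.15, either way. A call with a gripper value outside its range is refused whole. The fingers move at their own pace and stop on an object; FORCE is the grip in N (left out, the last holds). Time passes only in rows, so rows that do not move let the fingers close. It gives the time, the measured TCP pose, the force, the opening and the grip force at its end, in the units of the state.
- manip.get_state(): the state, without advancing time (a new reading comes with each control period).
- get_image(name): name is "scene" or "side" or "wrist"; returns the picture (400x640x3 uint8, blue, green, red); there is no depth.
- camera_info(name): a dict with "mtx" (3x3 intrinsics, pixels), "rvec" (rotation vector, rad) and "tvec" (3), from world to camera coordinates, as OpenCV has them. Camera axes: x right, y down, z forward; pixel columns grow to the right and rows downward; lengths in m; the calibration is good to about 2 mm. A picture is of the moment at which its call begins: read the wrist's pose just before it. camera_info takes no time and is no camera call; for the wrist camera it gives the pose at the moment of the call.
- manip.sign_off(): hands the job in; it is judged then, once.
The state is a dict: "clock": time; "qpos": joint angles; "qd": joint speeds; "effort": joint torques, N m; "position": TCP position; "ee_rot": TCP orientation; "contact_force": force on the tool from outside, world axes, zero at the start; "moment": the same for the moment, N m; "width": finger opening in m; "gripper_force": force on a finger pad.
Only numpy, scipy, OpenCV 4.12 (cv2) and the standard library are available. Lean on these libraries where they do the work, as an engineer would, in place of code of your own. Each camera call takes 0.05 s, during which the arm holds its last target. There are 200 camera calls.

### The job

Two turned brass parts with pressed-in steel pins wait on the side table: drop them, pin up, one into each bore of the nest block. When both are home, take the push gauge from its stand and, holding it upright, press its tip straight down on the pin in the bore marked with one dot to 10 N for about a second; then do the same on the pin in the bore marked with two dots, and finish there, still holding the gauge upright in the gripper with its tip pressed on that pin at 10 N. The gauge must never be pushed beyond 20 N, and the dial indicator, the long punch and the brass fitting standing about must not be knocked aside.

Things in the scene. Friction and masses are not known exactly. Their poses are not given: they have to be found in the camera images.
- part_a: Loose turned brass part on the side table to the right (those like it in rows on the left of the main bench are fixed and not meant). Stands pin up: body 22 mm diameter and 15 mm high (top half looks slightly slimmer), on it a steel pin 6 mm diameter that rises to 20 mm. 18 g. Origin: centre of the underside; z up along the pin.
- part_b: Second loose turned brass part, the same as part_a and interchangeable with it, about 0.1 m from it.
- nest: Nest block, fixed to the main bench: aluminium bar 52 x 130 mm on a dark base plate 70 x 150 x 6 mm, top face 26 mm high. Origin: centre of the underside; x across, y along, z up. Two blind round bores in the top, 70 mm apart along y, 23.5 mm diameter, 8 mm deep; a seated part stands 7 mm proud, its pin 12 mm. Black dots at the -x edge of the top: one beside the +y bore, two beside the -y bore.
- station_1 (a point): Centre of the mouth of the bore with one dot (the left one seen from the robot), level with the top face of the nest block (26 mm above the bench); z up.
- station_2 (a point): Centre of the mouth of the bore with two dots (the right one seen from the robot), level with the top face of the nest block; z up.
- stand: Gauge stand, fixed on the main bench behind the nest block: turned pedestal, dark base disc 84 mm diameter, aluminium tube 36 mm diameter with an 18 mm bore, top rim 74 mm above the bench. The gauge hangs in it by its flange. Origin: centre of the underside.
- gauge: Push-force gauge, hanging upright and loose in the stand, 0.13 to 0.2 kg. Origin: centre of the flange's underside; z up its axis. Flange 32 mm diameter, z 0 to 4 mm; black round handle 26 mm diameter, z 4 to 70 mm (grip here, about z 40 mm); cap to 77 mm. Below: nose 15 mm diameter to z -38 mm, sprung rod out to z -62 mm. Lift it straight up by 65 mm or more to clear the stand.
- plunger (a joint): The gauge's rod, pushed into the nose against a spring: 0 = fully out, grows as it goes in, in m. 2 N for each mm, so 10 N reads 0.005; stop at 0.012. Ring marks on the rod at 5, 10 (thick), 15 and 20 N: each disappears into the nose when that force is reached.
- gauge_tip (a point): Centre of the flat face of the gauge's tip (9 mm diameter, the end of the rod); on the gauge's axis, 62 mm below its origin when the rod is fully out, closer by the joint's value when it is pushed in.
- dial_gauge: Dial indicator lying on its back on the main bench, between the gauge stand and the press fixture, 116 x 59 x 26 mm, loose; to be left alone. Origin: centre of the underside.
- punch_long: Slim steel press punch standing on the side table nearest the robot, 20 mm diameter, 60 mm high, loose; to be left alone. Origin: centre of the underside.
- fitting: Brass pipe fitting standing on end on the side table beyond the two parts, 16 x 18 x 34 mm, loose; to be left alone. Origin: centre of the underside.

How it is judged:
By the outcome, as a careful person would: the job done as asked, in the order asked, and still so for the second after the job is handed in, while the arm keeps its last pose, push and grip.
It also fails if it takes over 61 s, if anything falls off the work surface, if the arm or the gripper's body presses on something with over 40 N, if the wrist force passes 120 N, or if a joint passes its speed limit or range.

## Working session

There is one attempt and no reset: what is moved stays moved. The work goes in short steps, Python scripts to look and compute and a shell command to move; the robot and the scene stay as the last step left them, time stands still between calls to the robot, and variables do not carry over. Pictures are saved under pics/ and viewed, at most 10 in all, crops included, and the job is handed in when it is done.

```bash
mkdir -p pics; ls
python3 - <<'E'
from rig import manip,get_image,camera_info
import cv2
print(manip.get_state())
for n in("scene","side","wrist"):
    c=camera_info(n); print(n,c)
    cv2.imwrite(f"pics/{n}0.png",get_image(n))
E
```

```text
pics
{'clock': 0.0, 'qpos': array([-1.20995205e-01,  2.76573408e-01,  1.50613135e+00, -1.19727050e-05,
        1.36067476e+00, -1.21018532e-01]), 'qd': array([ 3.11450546e-05, -2.08077442e-03,  1.62579774e-04,  1.95031430e-03,
       -1.33344149e-03, -1.15434500e-03]), 'effort': array([ 6.20495921e-04, -4.16768074e+01, -2.45808578e+01, -1.52056768e-04,
        1.11346930e-02,  1.69860516e-05]), 'position': array([5.74478799e-01, 5.64408254e-05, 2.30452716e-01]), 'ee_rot': array([-6.99785373e-04,  7.07097365e-01,  7.07115633e-01, -5.55482730e-04]), 'contact_force': array([-0.72274299, -0.06730721,  0.06111653]), 'moment': array([ 0.06851966, -0.01351401, -0.04356381]), 'gripper_force': 0.0, 'width': 0.08539899537316029}
scene {'mtx': array([[468.69217614,   0.        , 314.30768859],
       [  0.        , 468.69217614, 200.57506426],
       [  0.        ,   0.        ,   1.        ]]), 'rvec': array([ 2.01662702, -0.54908548,  0.3427544 ]), 'tvec': array([-0.5086155 ,  0.13435722,  1.03356539])}
side {'mtx': array([[489.4420331 ,   0.        , 315.55197566],
       [  0.        , 489.4420331 , 190.70214583],
       [  0.        ,   0.        ,   1.        ]]), 'rvec': array([ 1.88638747, -0.58427643,  0.38596989]), 'tvec': array([-0.47523017,  0.14626856,  0.95925342])}
wrist {'mtx': array([[299.4323501 ,   0.        , 320.66210836],
       [  0.        , 299.4323501 , 202.69054539],
       [  0.        ,   0.        ,   1.        ]]), 'rvec': array([-2.83373997e+00,  8.08436733e-04,  8.06295440e-04]), 'tvec': array([-0.57481098, -0.03934959,  0.37944309])}
```

View pics/scene0.png

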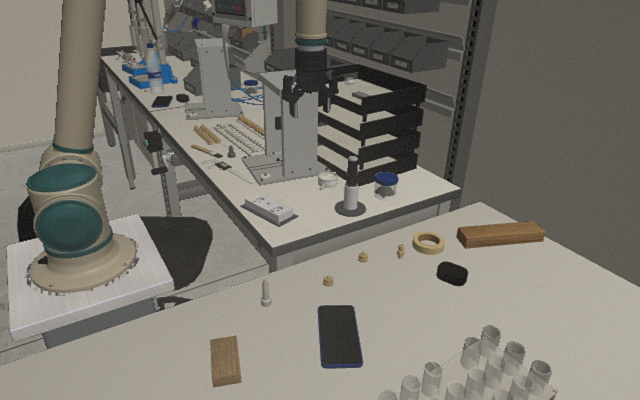

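View pics/side0.png

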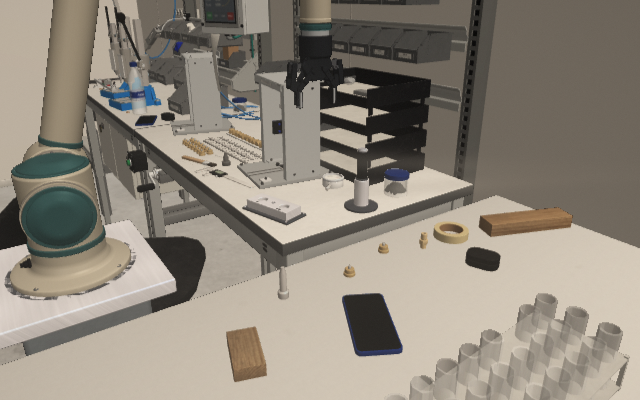

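Scene: parts at about (328,281) and (363,257), the punch at (266,292), fitting (401,251), nest (270,208) and gauge (351,187). Side view: parts at (349,271) and (383,248). I'll enlarge crops to read them closely.

Run:
```python
import cv2,numpy as np
s=cv2.imread("pics/scene0.png");d=cv2.imread("pics/side0.png")
f=lambda im,x,y,w,h,k:cv2.resize(im[y:y+h,x:x+w],None,fx=k,fy=k,interpolation=cv2.INTER_CUBIC)
# scene: nest+stand 240..400 x 145..225 (x5) ; parts 315..415 x 240..290
a=f(s,240,150,160,70,5); b=np.hstack([f(s,315,240,80,50,5),f(d,335,236,80,50,5)])
cv2.imwrite("pics/c1.png",np.vstack([a,b]))
a=f(d,240,145,160,75,5)
cv2.imwrite("pics/c2.png",a)
```

```text
(no output)
```

View pics/c1.png

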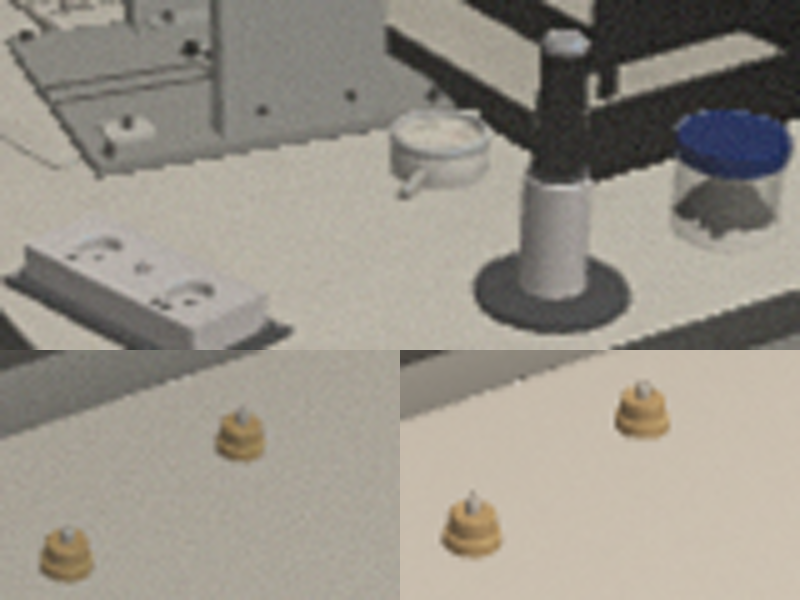

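View pics/c2.png

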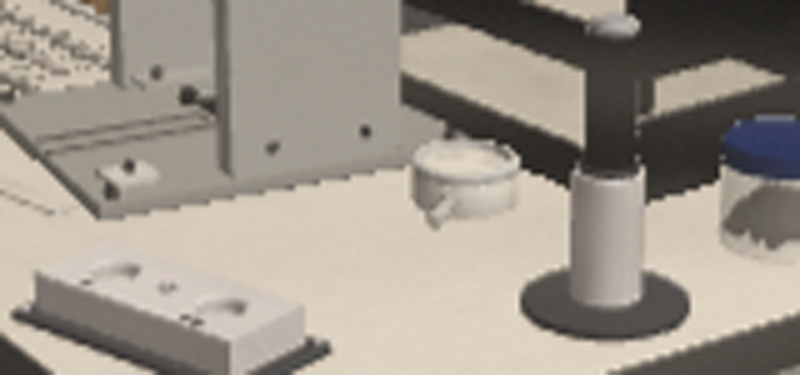

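View pics/wrist0.png

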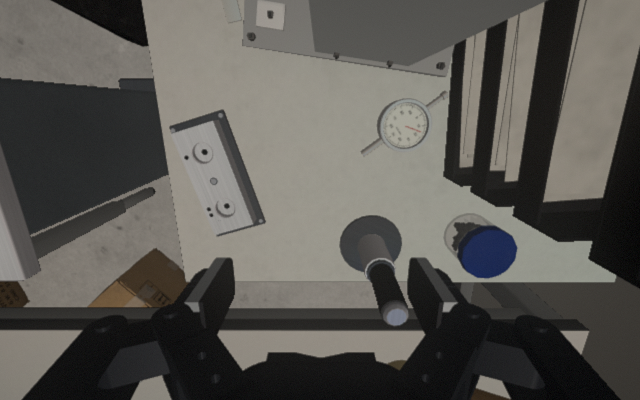

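The crops show parts with pins up, the nest's bores at about scene (260,199) and (278,208), and the gauge cap at scene (353,158). In the wrist view, image up is +y and right is +x. It shows the bores at (203,152) and (225,206), the stand disc at (371,243), the gauge cap at (396,314) and the dial at (403,124).

```bash
cat > h.py <<'E'
import numpy as np,cv2
from rig import manip,get_image,camera_info
def ray(c,uv):
    R=cv2.Rodrigues(np.array(c["rvec"]))[0]; o=-R.T@np.ravel(c["tvec"])
    return o,R.T@np.linalg.inv(c["mtx"])@np.array([uv[0],uv[1],1.])
def plane(c,uv,z):
    o,d=ray(c,uv); return o+d*(z-o[2])/d[2]
def tri(*p):
    A=0;b=0
    for c,uv in p:
        o,d=ray(c,uv);d/=np.linalg.norm(d);M=np.eye(3)-np.outer(d,d);A=A+M;b=b+M@o
    return np.linalg.solve(A,b)
def proj(c,P): return cv2.projectPoints(np.array(P,float).reshape(-1,3),c["rvec"],c["tvec"],c["mtx"],None)[0].reshape(-1,2)
E
python3 - <<'E'
from h import *
np.set_printoptions(precision=4,suppress=True)
s,d,w=map(camera_info,("scene","side","wrist"))
for n,a,b,z in(("A",(328.3,276.1),(349.3,264.7),.02),("B",(363.1,251.9),(383.5,242.5),.02),("bore1",(259.9,198.9),(262.9,198.9),.026),("bore2",(277.9,208.3),(285.3,205.9),.026),("cap",(353.3,158.3),(362.5,149.3),.151),("punchtop",(266,281),(283.5,268),.06),("fit",(402,246),(424.5,234),.034)):
    print(n,plane(s,a,z),plane(d,b,z),tri((s,a),(d,b)))
for n,a,z in(("b1",(203,152),.026),("b2",(225,206),.026),("cap",(396,314),.151),("disc",(371,243),.003),("dial",(403,124),.02),("nest BL",(170,129),.006),("TL",(223,112),.006),("BR",(264,221),.006),("bar",(218,235),.026)):
    print(n,plane(w,a,z))
E
```

```text
A [ 0.4258 -0.3348  0.02  ] [ 0.4248 -0.3331  0.02  ] [ 0.4269 -0.3317  0.0181]
B [ 0.5396 -0.3002  0.02  ] [ 0.536  -0.3033  0.02  ] [ 0.5481 -0.2899  0.0106]
bore1 [0.4408 0.0275 0.026 ] [0.4371 0.0265 0.026 ] [0.4472 0.0442 0.0169]
bore2 [ 0.4593 -0.0409  0.026 ] [ 0.4601 -0.0414  0.026 ] [ 0.458  -0.0443  0.0278]
cap [ 0.6411 -0.1056  0.151 ] [ 0.6355 -0.1081  0.151 ] [ 0.6525 -0.0889  0.1427]
punchtop [ 0.287  -0.3314  0.06  ] [ 0.2843 -0.3311  0.06  ] [ 0.2901 -0.3226  0.0533]
fit [ 0.6157 -0.3407  0.034 ] [ 0.6111 -0.3428  0.034 ] [ 0.6266 -0.3291  0.0236]
b1 [0.439  0.0282 0.026 ]
b2 [ 0.4581 -0.0375  0.026 ]
cap [ 0.6415 -0.0969  0.151 ]
disc [ 0.6431 -0.0981  0.003 ]
dial [0.6691 0.059  0.02  ]
nest BL [0.3951 0.0527 0.006 ]
TL [0.4603 0.0721 0.006 ]
BR [ 0.5005 -0.0649  0.006 ]
bar [ 0.4455 -0.076   0.026 ]
```

```bash
python3 -m crank '{"translation":[[-42,-18,0],[-42,-19,0],[-42,-19,0],[-42,-19,0],[-42,-19,20],[-42,-18,20],[-41,-18,20],[-41,-19,20]],"roll":[0,0,0,0,0,0,0,0],"fingers":[1,1,1,1,1,1,1,1]}' 40
python3 -m crank '{"translation":[[0,0,15],[0,0,15],[0,0,0]],"roll":[0,0,0],"fingers":[1,1,1]}'
python3 - <<'E'
from h import *
s=manip.get_state();print(s["position"],s["ee_rot"],s["clock"])
c=camera_info("wrist");im=get_image("wrist");cv2.imwrite("pics/w1.png",im)
print(c, proj(c,[[.4255,-.334,.02],[.4255,-.334,0],[.538,-.302,.02]]))
E
```

```text
clock: 0.95
position: [0.4252, -0.3353, 0.1507]
ee_rot: [0.0, 0.707, 0.707, 0.0]
contact_force: [0.8, 0.3, -0.5]
width: 0.0852
gripper_force: 0.0
clock: 1.25
position: [0.4244, -0.333, 0.1191]
ee_rot: [-0.003, 0.708, 0.707, 0.0]
contact_force: [0.3, 0.6, -0.4]
width: 0.0851
gripper_force: 0.0
[ 0.42440895 -0.3329689   0.1191088 ] [-2.71865169e-03  7.07540170e-01  7.06667894e-01  7.35450357e-05] 1.25
{'mtx': array([[299.4323501 ,   0.        , 320.66210836],
       [  0.        , 299.4323501 , 202.69054539],
       [  0.        ,   0.        ,   1.        ]]), 'rvec': array([-2.83748912e+00,  2.13718545e-03,  4.05658488e-03]), 'tvec': array([-0.42512406, -0.32272865,  0.17460318])} [[321.78916817 204.44609719]
 [321.76675139 197.76287371]
 [459.63401039 166.95537312]]
```

View pics/w1.png

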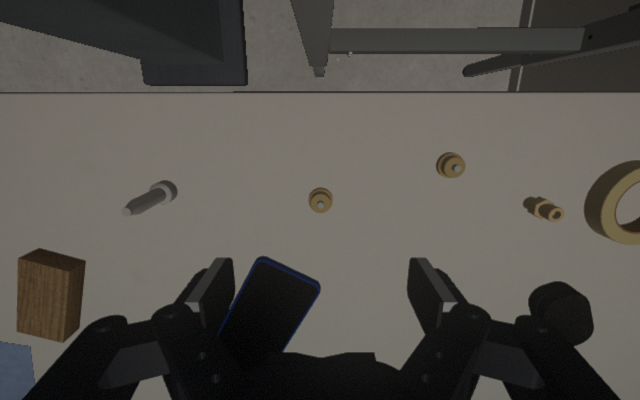

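The wrist view shows part A's pin at (320,204), B's pin at (456,168), the punch on the left with its foot at (165,190), and the fitting at (545,210).

Run:
```python
from h import *
np.set_printoptions(precision=4,suppress=True)
c=camera_info("wrist");im=cv2.imread("pics/w1.png")
for n,p in(("A",(320,204)),("B",(456,168)),("fit",(557,215))): print(n,plane(c,p,.02 if n!="fit" else .034))
hsv=cv2.cvtColor(im,cv2.COLOR_BGR2HSV)
for n,(x,y) in(("A",(320,200)),("B",(451,165))):
    m=cv2.inRange(hsv[y-20:y+20,x-20:x+20],(10,80,60),(30,255,255));h=cv2.convexHull(cv2.findNonZero(m))
    (u,v),r=cv2.minEnclosingCircle(h);print(n,u+x-20,v+y-20,r,plane(c,(u+x-20,v+y-20),.005))
print(manip.get_state()["position"])
```

```text
A [ 0.4251 -0.3346  0.02  ]
B [ 0.5369 -0.3036  0.02  ]
fit [ 0.6178 -0.3396  0.034 ]
A 320.2319583892822 200.07216453552246 12.13496208190918 [ 0.4252 -0.3356  0.005 ]
B 450.5 166.0 13.82941722869873 [ 0.5387 -0.3047  0.005 ]
[ 0.4253 -0.3333  0.1204]
```

```bash
python3 -m crank '{"translation":[[-1.7,0,20],[0,0,30],[0,0,30],[0,0,20],[0,0,10],[0,0,3.4],[0,0,0]],"roll":[0,0,0,0,0,0,0],"fingers":[1,1,0.7,0.5,0.5,0.5,0.5]}' 30
python3 -m crank '{"translation":[[0,0,0],[0,0,0],[0,0,0],[0,0,0],[0,0,0],[0,0,0]],"roll":[0,0,0,0,0,0],"fingers":[0,0,0,0,0,0]}' 30
```

```text
clock: 2.0
position: [0.4268, -0.3358, 0.0086]
ee_rot: [0.001, 0.707, 0.707, 0.0]
contact_force: [0.4, -0.1, 0.2]
width: 0.0427
gripper_force: 0.0
clock: 2.6
position: [0.4269, -0.3362, 0.0093]
ee_rot: [0.001, 0.707, 0.707, 0.0]
contact_force: [-0.0, 0.5, 6.8]
width: 0.0196
gripper_force: 29.4
```

```bash
python3 -m crank '{"translation":[[0,0,-10],[0,0,-40],[0,0,-40],[0,0,-25],[40,3,0],[45,4,0],[45,4,0],[45,4,0]],"roll":[0,0,0,0,0,0,0,0],"fingers":[0,0,0,0,0,0,0,0]}' 30
python3 -m crank '{"translation":[[45,4,0],[30,3,0],[0,0,0]],"roll":[0,0,0],"fingers":[0,0,0]}' 30
python3 - <<'E'
from h import *
s=manip.get_state();print(s["position"],s["ee_rot"],s["clock"])
np.save("c2.npy",camera_info("wrist"),allow_pickle=True);im=get_image("wrist")
cv2.imwrite("pics/w2full.png",im);cv2.imwrite("pics/w2.png",cv2.resize(im[20:320,200:440],None,fx=2,fy=2,interpolation=cv2.INTER_CUBIC))
E
```

```text
clock: 3.4
position: [0.4409, -0.159, 0.1237]
ee_rot: [0.0, 0.708, 0.707, 0.0]
contact_force: [0.4, 0.0, -0.3]
width: 0.0197
gripper_force: 29.4
clock: 3.7
position: [0.4474, -0.082, 0.1235]
ee_rot: [-0.001, 0.706, 0.709, 0.0]
contact_force: [-0.4, -0.6, -0.3]
width: 0.0197
gripper_force: 29.4
[ 0.4473992  -0.08203134  0.12352337] [-5.79580026e-04  7.05591415e-01  7.08618533e-01  4.40780876e-04] 3.7
```

View pics/w2.png

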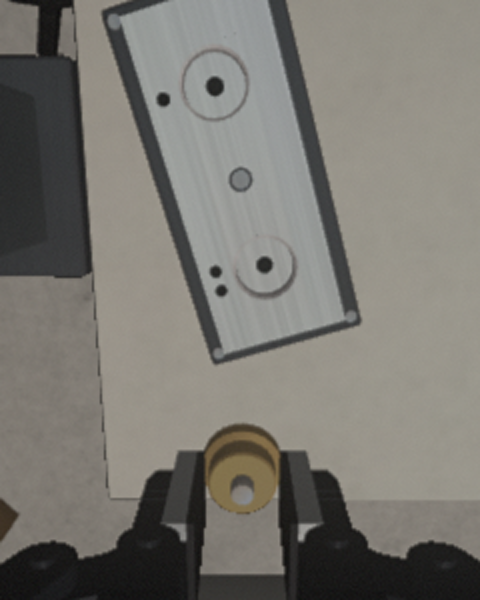

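The crop (2x, offset 200,20) shows bore 1's mouth at (215,84) with its floor hole at (214.5,86). Bore 2's mouth is at (266,266) with its floor hole at (264.5,264). The part is held pin up, pin top at (242,488).

Run:
```python
from h import *
np.set_printoptions(precision=4,suppress=True)
c=np.load("c2.npy",allow_pickle=True).item()
P=lambda x,y,z:plane(c,(200+(x+.5)/2-.5,20+(y+.5)/2-.5),z)
for n,x,y,z in(("b1",215,84,.026),("h1",214.5,86,.018),("b2",266,266,.026),("h2",264.5,264,.018),("mid",240.5,180,.026),("pin",242,488,.1345)):print(n,P(x,y,z))
print("corners",P(113,20,.006),P(351,316,.006),P(218,354,.006))
def fit(x,y,r0,r1):
    im=cv2.cvtColor(cv2.imread("pics/w2.png"),cv2.COLOR_BGR2GRAY)
    k=cv2.HoughCircles(cv2.GaussianBlur(im[y-60:y+60,x-60:x+60],(5,5),0),cv2.HOUGH_GRADIENT,1,50,param1=60,param2=12,minRadius=r0,maxRadius=r1)
    return None if k is None else k[0,0]+[x-60,y-60,0]
for x,y in((215,84),(266,266)):print(fit(x,y,26,40))
```

```text
b1 [0.4377 0.027  0.026 ]
h1 [0.4371 0.0274 0.018 ]
b2 [ 0.4574 -0.0393  0.026 ]
h2 [ 0.4571 -0.0396  0.018 ]
mid [ 0.4471 -0.0065  0.026 ]
pin [ 0.4478 -0.0785  0.1345]
corners [0.3978 0.0521 0.006 ] [ 0.4964 -0.0642  0.006 ] [ 0.4371 -0.082   0.006 ]
[214.5  82.5  34.4]
[264.5 264.5  27.1]
```

Run:
```python
from h import *
np.set_printoptions(precision=4,suppress=True)
c=np.load("c2.npy",allow_pickle=True).item()
P=lambda x,y,z:plane(c,(200+(x+.5)/2-.5,20+(y+.5)/2-.5),z)
im=cv2.imread("pics/w2full.png");hsv=cv2.cvtColor(im,cv2.COLOR_BGR2HSV)
print([tuple(hsv[y,320]) for y in range(228,282,2)])
for zu in(.105,.1075,.11,.1125,.115):
    print(zu,"bottom",P(242,424,zu)-[0,.011,0],"pin",P(242,488,zu+.02),"shoulder",P(242,513,zu+.015)+[0,.0098,0],"L/R",P(205,462,zu+.006)[0],P(279,462,zu+.006)[0])
s=manip.get_state()
print(proj(c,[s["position"],s["position"]+[0,.011,0]]))
```

```text
[(np.uint8(19), np.uint8(24), np.uint8(151)), (np.uint8(24), np.uint8(24), np.uint8(151)), (np.uint8(19), np.uint8(62), np.uint8(90)), (np.uint8(19), np.uint8(97), np.uint8(71)), (np.uint8(18), np.uint8(111), np.uint8(115)), (np.uint8(18), np.uint8(111), np.uint8(122)), (np.uint8(17), np.uint8(107), np.uint8(86)), (np.uint8(19), np.uint8(98), np.uint8(70)), (np.uint8(18), np.uint8(96), np.uint8(72)), (np.uint8(18), np.uint8(108), np.uint8(90)), (np.uint8(21), np.uint8(103), np.uint8(126)), (np.uint8(21), np.uint8(103), np.uint8(129)), (np.uint8(20), np.uint8(102), np.uint8(132)), (np.uint8(21), np.uint8(100), np.uint8(130)), (np.uint8(20), np.uint8(104), np.uint8(130)), (np.uint8(21), np.uint8(35), np.uint8(72)), (np.uint8(13), np.uint8(32), np.uint8(71)), (np.uint8(17), np.uint8(25), np.uint8(93)), (np.uint8(15), np.uint8(23), np.uint8(132)), (np.uint8(13), np.uint8(18), np.uint8(130)), (np.uint8(17), np.uint8(17), np.uint8(134)), (np.uint8(20), np.uint8(6), np.uint8(133)), (np.uint8(20), np.uint8(56), np.uint8(131)), (np.uint8(21), np.uint8(102), np.uint8(130)), (np.uint8(20), np.u
[... 193 characters left out ...]
 [ 0.4479 -0.0846  0.12  ] L/R 0.43724953113182824 0.45846431413850475
0.1075 bottom [ 0.4478 -0.084   0.1075] pin [ 0.4478 -0.0824  0.1275] shoulder [ 0.4479 -0.0831  0.1225] L/R 0.43741230841787837 0.4582857168755163
0.11 bottom [ 0.4478 -0.0829  0.11  ] pin [ 0.4478 -0.081   0.13  ] shoulder [ 0.4479 -0.0815  0.125 ] L/R 0.43757508570392845 0.4581071196125278
0.1125 bottom [ 0.4478 -0.0818  0.1125] pin [ 0.4478 -0.0796  0.1325] shoulder [ 0.4479 -0.08    0.1275] L/R 0.4377378629899785 0.4579285223495393
0.115 bottom [ 0.4478 -0.0808  0.115 ] pin [ 0.4478 -0.0783  0.135 ] shoulder [ 0.4479 -0.0785  0.13  ] L/R 0.4379006402760286 0.4577499250865508
[[320.9014 262.7439]
 [320.9828 243.9668]]
```

```bash
cat >> h.py <<'E'
def avg(n=6):
    p=[]
    for _ in range(n):
        p.append(manip.get_state()["position"]); get_image("wrist")
    p=np.array(p); return p.mean(0).round(5),p.std(0).round(5)
E
python3 - <<'E'
from h import *
np.set_printoptions(precision=5,suppress=True)
T=[]
for _ in range(6):
    c=camera_info("wrist");s=manip.get_state();R=cv2.Rodrigues(np.array(c["rvec"]))[0];im=get_image("wrist")
    T.append(np.r_[s["position"],s["ee_rot"],-R.T@np.ravel(c["tvec"]),np.ravel(c["rvec"])])
print(np.array(T))
cv2.imwrite("pics/w3.png",im)
c0=np.load("c2.npy",allow_pickle=True).item();R=cv2.Rodrigues(np.array(c0["rvec"]))[0]
print(-R.T@np.ravel(c0["tvec"]),np.ravel(c0["rvec"]))
a=cv2.imread("pics/w2full.png");g=lambda i:cv2.cvtColor(i,cv2.COLOR_BGR2GRAY)[20:180,240:400].astype(np.float32)
print(cv2.phaseCorrelate(g(a),g(im)))
E
```

```text
[[ 0.44792 -0.08401  0.12357  0.00028  0.70581  0.7084   0.00006  0.44783
  -0.00688  0.26627 -2.83323 -0.00385 -0.00298]
 [ 0.44822 -0.08526  0.12357  0.00064  0.70637  0.70785 -0.00004  0.44822
  -0.00802  0.2662  -2.83261 -0.00161 -0.00314]
 [ 0.44837 -0.08599  0.12347  0.00067  0.70687  0.70734 -0.00005  0.44845
  -0.00875  0.26611 -2.83254  0.00044 -0.00287]
 [ 0.44837 -0.0864   0.12335  0.00055  0.70727  0.70695 -0.00004  0.44857
  -0.00919  0.266   -2.83269  0.00196 -0.00243]
 [ 0.44833 -0.0866   0.12326  0.00043  0.70752  0.70669 -0.00004  0.44861
  -0.00943  0.26591 -2.8329   0.00295 -0.00198]
 [ 0.44823 -0.08663  0.12311  0.00023  0.70765  0.70656 -0.00005  0.44861
  -0.00951  0.26582 -2.83309  0.00348 -0.00161]]
[ 0.44737 -0.00516  0.26636] [-2.83499 -0.00493 -0.00223]
((-1.6573768643029752, -6.356121524469657), 0.6994892647117377)
```

```bash
cat >> h.py <<'E'
def blob(im,u,v,r,thr=70):
    g=cv2.resize(cv2.cvtColor(im,cv2.COLOR_BGR2GRAY)[v-r:v+r+1,u-r:u+r+1],None,fx=4,fy=4,interpolation=cv2.INTER_CUBIC)
    n,l,s,c=cv2.connectedComponentsWithStats((g<thr).astype(np.uint8))
    k=1+np.argmax(s[1:,4]); return (c[k]+.5)/4-.5+[u-r,v-r],s[k,4]/16
E
python3 - <<'E'
from h import *
np.set_printoptions(precision=4,suppress=True)
for _ in range(4): get_image("wrist")
c=camera_info("wrist");print(manip.get_state()["position"],manip.get_state()["clock"]);im=get_image("wrist");cv2.imwrite("pics/w4.png",im);np.save("c4.npy",c,allow_pickle=True)
for P in((.4371,.0273,.018),(.4573,-.0397,.018)):
    u,v=np.round(proj(c,P)[0]).astype(int);b,a=blob(im,u,v,7);print(u,v,b,a,plane(c,b,.018))
u=320
g=im[225:290,321].astype(int).sum(1)//3;print(list(g))
g=im[267,300:345].astype(int).sum(1)//3;print(list(g))
E
```

```text
[ 0.4481 -0.0861  0.1229] 4.25
305 57 [305.2158  56.5969] 58.875 [0.4372 0.0274 0.018 ]
331 147 [330.7754 146.9448] 43.0 [ 0.457  -0.0399  0.018 ]
[np.int64(146), np.int64(145), np.int64(145), np.int64(146), np.int64(146), np.int64(146), np.int64(115), np.int64(73), np.int64(61), np.int64(57), np.int64(69), np.int64(95), np.int64(98), np.int64(98), np.int64(96), np.int64(71), np.int64(59), np.int64(60), np.int64(60), np.int64(57), np.int64(62), np.int64(73), np.int64(89), np.int64(105), np.int64(107), np.int64(106), np.int64(106), np.int64(107), np.int64(107), np.int64(107), np.int64(106), np.int64(108), np.int64(84), np.int64(66), np.int64(64), np.int64(69), np.int64(72), np.int64(91), np.int64(120), np.int64(126), np.int64(129), np.int64(127), np.int64(130), np.int64(130), np.int64(132), np.int64(132), np.int64(134), np.int64(120), np.int64(108), np.int64(106), np.int64(105), np.int64(88), np.int64(112), np.int64(121), np.int64(120), np.int64(120), np.int64(120), np.int64(123), np.int64(124), np.int64(123), np.int64(123), np.int64(124), np.int64(124), np.int64(123), np.int64(122)]
[np.int64(28), np.int64(26), np.int64(46), np.int64(116), np.int64(125), np.int64(98), np.int64(102), np.int64(106), np.int64(107), np.int64(105), np.int64(106), np.int64(107), np.int64(107), np.int64(106), np.int64(106), np.int64(102), np.int64(119), np.int64(124), np.int64(126), np.int64(126), np.int64(128), np.int64(130), np.int64(130), np.int64(131), np.int64(134), np.int64(135), np.int64(121), np.int64(109), np.int64(106), np.int64(108), np.int64(108), np.int64(107), np.int64(106), np.int64(107), np.int64(106), np.int64(106), np.int64(95), np.int64(122), np.int64(127), np.int64(65), np.int64(29), np.int64(28), np.int64(29), np.int64(31), np.int64(29)]
```

Run:
```python
from h import *
np.set_printoptions(precision=4,suppress=True)
c=np.load("c4.npy",allow_pickle=True).item()
for zu in(.11,.1125,.115):
    print(zu,"bottom",plane(c,(321,231.5),zu)-[0,.011,0],"pin",plane(c,(321,267.2),zu+.02),"edge",plane(c,(321,276.3),zu+.015)+[0,.0098,0])
```

```text
0.11 bottom [ 0.4487 -0.0865  0.11  ] pin [ 0.4486 -0.0867  0.13  ] edge [ 0.4486 -0.0853  0.125 ]
0.1125 bottom [ 0.4487 -0.0855  0.1125] pin [ 0.4486 -0.0853  0.1325] edge [ 0.4486 -0.0837  0.1275]
0.115 bottom [ 0.4487 -0.0844  0.115 ] pin [ 0.4486 -0.0839  0.135 ] edge [ 0.4486 -0.0822  0.13  ]
```

```bash
python3 -m crank '{"translation":[[22,4.2,0],[22.7,4.2,20],[0,0,30],[0,0,27],[0,0,5],[0,0,0],[0,0,0],[0,0,0]],"roll":[0,0,0,0,0,0,0,0],"fingers":[0,0,0,0,0,0,0,0]}' 30
python3 - <<'E'
from h import *
np.set_printoptions(precision=4,suppress=True)
print(avg(4))
c=camera_info("wrist");im=get_image("wrist");cv2.imwrite("pics/w5.png",cv2.resize(im[130:310,210:430],None,fx=3,fy=3,interpolation=cv2.INTER_CUBIC));np.save("c5.npy",c,allow_pickle=True)
E
```

```text
clock: 5.1
position: [0.4577, -0.0413, 0.0423]
ee_rot: [0.001, 0.707, 0.707, 0.001]
contact_force: [0.6, -0.5, 0.4]
width: 0.0198
gripper_force: 29.4
(array([ 0.4575, -0.0412,  0.0421]), array([0.0002, 0.0001, 0.0001]))
```

View pics/w5.png

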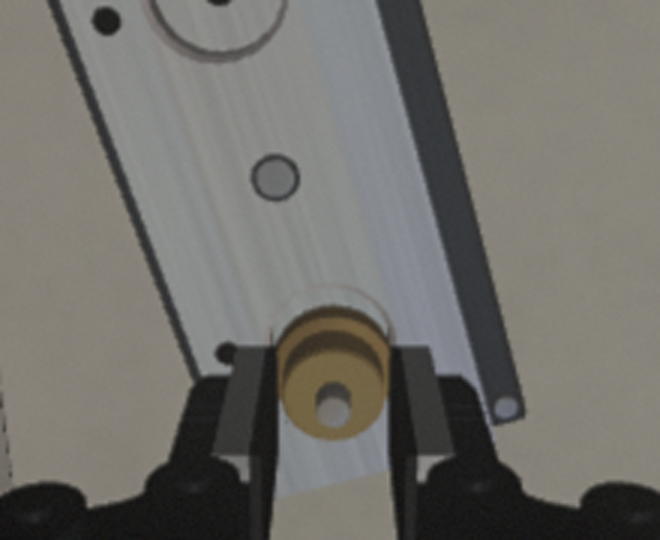

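Run:
```python
from h import *
from scipy.optimize import least_squares as L
np.set_printoptions(precision=4,suppress=True)
c=np.load("c5.npy",allow_pickle=True).item()
P=lambda x,y,z:plane(c,(210+(x+.5)/3-.5,130+(y+.5)/3-.5),z)
pts=np.array([P(x,y,.026)[:2] for x,y in((333,286),(298,297),(368,297),(272,330),(395,330))]);print(pts)
print("bore2",L(lambda q:np.hypot(*(pts-q).T)-.01175,[.457,-.04]).x)
m=P(275,177,.026);print("mid",m,"b2 from mid",m[:2]+[.01,-.0336])
for zu in(.031,.0335,.036):print(zu,"bottom",P(333,306,zu)-[0,.011,0],"pin",P(333,407,zu+.02),"L",P(276,345,zu+.005)[0],"R",P(391,345,zu+.005)[0])
```

```text
[[ 0.4575 -0.0277]
 [ 0.4508 -0.0299]
 [ 0.4641 -0.0299]
 [ 0.4457 -0.0367]
 [ 0.4694 -0.0368]]
bore2 [ 0.4575 -0.0394]
mid [ 0.4469 -0.0063  0.026 ] b2 from mid [ 0.4569 -0.0399]
0.031 bottom [ 0.4575 -0.0406  0.031 ] pin [ 0.4574 -0.0393  0.051 ] L 0.4471007753861651 R 0.4679769222660066
0.0335 bottom [ 0.4575 -0.0395  0.0335] pin [ 0.4574 -0.0379  0.0535] L 0.4472688730785868 R 0.46779340982750856
0.036 bottom [ 0.4575 -0.0385  0.036 ] pin [ 0.4574 -0.0365  0.056 ] L 0.4474369707710085 R 0.46760989738901043
```

```bash
python3 -m crank '{"translation":[[0,0,4],[0,0,4],[0,0,3],[0,0,0],[0,0,0]],"roll":[0,0,0,0,0],"fingers":[0,0,0,0,0]}' 30
```

```text
clock: 5.85
position: [0.4564, -0.0408, 0.0298]
ee_rot: [-0.0, 0.707, 0.707, -0.0]
contact_force: [-0.2, -0.2, 0.6]
width: 0.0191
gripper_force: 29.4
```

```bash
python3 -m crank '{"translation":[[0,0,2],[0,0,1],[0,0,0],[0,0,0]],"roll":[0,0,0,0],"fingers":[0,0,0,0]}' 30
```

```text
clock: 6.25
position: [0.4566, -0.0408, 0.0273]
ee_rot: [0.0, 0.707, 0.707, 0.0]
contact_force: [-1.0, 0.0, 3.8]
width: 0.0197
gripper_force: 29.9
```

```bash
python3 -m crank '{"translation":[[0,0,0],[0,0,0],[0,0,-3],[-5,0,-30],[-20,0,-40],[-35,0,-20],[0,0,0],[0,0,0]],"roll":[0,0,0,0,0,0,0,0],"fingers":[0.5,0.5,0.5,0.5,0.6,1,1,1]}' 30
python3 - <<'E'
from h import *
np.set_printoptions(precision=4,suppress=True)
for _ in range(3): get_image("wrist")
s=manip.get_state();c=camera_info("wrist");im=get_image("wrist");np.save("c6.npy",c,allow_pickle=True)
print(s["position"],s["clock"],proj(c,[[.457,-.0396,.038],[.457,-.0396,.033],[.4372,.0273,.018]]))
cv2.imwrite("pics/w6.png",cv2.resize(im[20:200,220:420],None,fx=3,fy=3,interpolation=cv2.INTER_CUBIC))
E
```

```text
clock: 7.05
position: [0.4565, -0.1012, 0.1203]
ee_rot: [0.0, 0.708, 0.706, 0.0]
contact_force: [-0.7, -0.5, -0.0]
width: 0.0853
gripper_force: 0.0
[ 0.4554 -0.0997  0.1189] 7.2 [[322.5071 132.0214]
 [322.4772 131.5058]
 [295.2554  35.4427]]
```

View pics/w6.png

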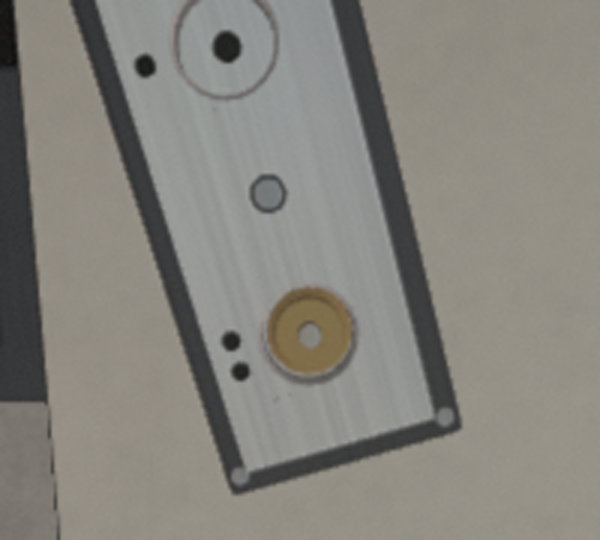

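Part A sits flush in bore 2: its pin at (310,335) in the crop is within 1 px of where a seated pin should be. Next is part B.

```bash
python3 -m crank '{"translation":[[-35,5,0],[-40,15,0],[-40,20,0],[-40,20,0],[-30,15,0],[-19,7,0],[0,0,0],[0,0,0]],"roll":[0,0,0,0,0,0,0,0],"fingers":[1,1,1,1,1,0.6,0.6,0.6]}' 30
cat >> h.py <<'E'
def brass(c,im,P,r=20):
    u,v=np.round(proj(c,P)[0]).astype(int); hsv=cv2.cvtColor(im,cv2.COLOR_BGR2HSV)[v-r:v+r,u-r:u+r]
    m=cv2.inRange(hsv,(10,70,50),(30,255,255)); n,l,s,k=cv2.connectedComponentsWithStats(m); j=1+np.argmax(s[1:,4])
    x,y,w,h,_=s[j]; hull=cv2.convexHull(cv2.findNonZero((l==j).astype(np.uint8)))
    (a,b),R=cv2.minEnclosingCircle(hull)
    g=cv2.cvtColor(im,cv2.COLOR_BGR2HSV)[v-r:v+r,u-r:u+r,1].copy(); fill=np.zeros_like(m); cv2.fillConvexPoly(fill,hull,1)
    hole=((fill>0)&(g<45)).astype(np.uint8); n,l,s,k=cv2.connectedComponentsWithStats(hole); pin=None
    if n>1: pin=k[1+np.argmax(s[1:,4])]+[u-r,v-r]
    return dict(box=(x+u-r,y+v-r,w,h),circ=(a+u-r,b+v-r,R),pin=pin)
E
python3 - <<'E'
from h import *
np.set_printoptions(precision=4,suppress=True)
for _ in range(4): get_image("wrist")
s=manip.get_state();c=camera_info("wrist");im=get_image("wrist");cv2.imwrite("pics/w7.png",im)
print(s["position"],s["clock"]);d=brass(c,im,(.538,-.304,.005));print(d)
print(plane(c,d["circ"][:2],.005),plane(c,d["pin"],.02) if d["pin"] is not None else 0)
E
```

```text
clock: 8.05
position: [0.5378, -0.3034, 0.1187]
ee_rot: [-0.002, 0.707, 0.707, 0.0]
contact_force: [-0.6, -0.3, 0.8]
width: 0.0513
gripper_force: 0.0
[ 0.538  -0.3032  0.12  ] 8.25
{'box': (np.int64(307), np.int64(186), np.int32(24), np.int32(25)), 'circ': (np.float64(318.1565647125244), np.float64(197.65488243103027), 12.373997688293457), 'pin': array([317.973 , 201.9459])}
[ 0.5362 -0.3032  0.005 ] [ 0.5362 -0.3026  0.02  ]
```

```bash
python3 -m crank '{"translation":[[0.2,-1.8,20],[0,0,30],[0,0,30],[0,0,20],[0,0,8],[0,0,3],[0,0,0],[0,0,0]],"roll":[0,0,0,0,0,0,0,0],"fingers":[0.6,0.5,0.5,0.5,0.5,0.5,0.5,0.5]}' 30
python3 -m crank '{"translation":[[0,0,0],[0,0,0],[0,0,0],[0,0,0],[0,0,0]],"roll":[0,0,0,0,0],"fingers":[0,0,0,0,0]}' 30
```

```text
clock: 9.1
position: [0.5376, -0.3051, 0.0103]
ee_rot: [0.001, 0.707, 0.707, 0.0]
contact_force: [-0.6, -1.0, 0.1]
width: 0.0427
gripper_force: 0.0
clock: 9.6
position: [0.5373, -0.305, 0.0102]
ee_rot: [0.001, 0.707, 0.707, 0.0]
contact_force: [-1.0, 0.5, 6.3]
width: 0.0193
gripper_force: 29.3
```

```bash
python3 -m crank '{"translation":[[0,0,-10],[0,0,-40],[0,0,-40],[10,-8,-24],[40,-16,0],[45,-16,0],[45,-16,0],[45,-16,0]],"roll":[0,0,0,0,0,0,0,0],"fingers":[0,0,0,0,0,0,0,0]}' 30
python3 -m crank '{"translation":[[45,-16,0],[30,-10,0],[10,-2,0],[0,0,0],[0,0,0],[0,0,0],[0,0,0]],"roll":[0,0,0,0,0,0,0],"fingers":[0,0,0,0,0,0,0]}' 30
python3 - <<'E'
from h import *
np.set_printoptions(precision=4,suppress=True)
for _ in range(2): get_image("wrist")
s=manip.get_state();c=camera_info("wrist");im=get_image("wrist");cv2.imwrite("pics/w8.png",im);np.save("c8.npy",c,allow_pickle=True)
T=s["position"];print(T,s["clock"])
u,v=np.round(proj(c,(.4372,.0273,.018))[0]).astype(int);b,a=blob(im,u,v,7);print("hole",u,v,b,a,plane(c,b,.018))
u,v=np.round(proj(c,T+[0,0.001,.0105])[0]).astype(int);print(u,v)
print(list(im[225:290,u].astype(int).sum(1)//3));print(list(im[267,300:345].astype(int).sum(1)//3))
E
```

```text
clock: 10.4
position: [0.4638, -0.1181, 0.1235]
ee_rot: [0.0, 0.707, 0.707, 0.0]
contact_force: [1.1, 0.6, -0.1]
width: 0.0193
gripper_force: 29.4
clock: 11.1
position: [0.4374, -0.0358, 0.123]
ee_rot: [0.0, 0.708, 0.707, -0.0]
contact_force: [-0.8, 0.6, -0.1]
width: 0.0193
gripper_force: 29.4
[ 0.4371 -0.0355  0.1229] 11.2
hole 320 126 [320.0621 126.1987] 47.6875 [0.4372 0.0273 0.018 ]
320 268
[np.int64(153), np.int64(153), np.int64(152), np.int64(153), np.int64(150), np.int64(102), np.int64(64), np.int64(57), np.int64(58), np.int64(80), np.int64(92), np.int64(93), np.int64(95), np.int64(81), np.int64(61), np.int64(57), np.int64(55), np.int64(57), np.int64(56), np.int64(65), np.int64(77), np.int64(101), np.int64(106), np.int64(106), np.int64(105), np.int64(104), np.int64(105), np.int64(104), np.int64(105), np.int64(106), np.int64(96), np.int64(68), np.int64(63), np.int64(65), np.int64(66), np.int64(76), np.int64(112), np.int64(122), np.int64(122), np.int64(123), np.int64(124), np.int64(124), np.int64(127), np.int64(128), np.int64(129), np.int64(123), np.int64(109), np.int64(105), np
[... 219 characters left out ...]
1), np.int64(140), np.int64(141)]
[np.int64(29), np.int64(28), np.int64(47), np.int64(131), np.int64(143), np.int64(134), np.int64(100), np.int64(100), np.int64(104), np.int64(104), np.int64(103), np.int64(104), np.int64(104), np.int64(106), np.int64(104), np.int64(102), np.int64(119), np.int64(123), np.int64(123), np.int64(124), np.int64(127), np.int64(129), np.int64(129), np.int64(131), np.int64(132), np.int64(132), np.int64(117), np.int64(106), np.int64(104), np.int64(105), np.int64(105), np.int64(105), np.int64(105), np.int64(104), np.int64(104), np.int64(112), np.int64(131), np.int64(141), np.int64(142), np.int64(74), np.int64(31), np.int64(27), np.int64(29), np.int64(31), np.int64(31)]
```

```bash
python3 -m crank '{"translation":[[20,-0.4,0],[30,0,0],[10.9,0,25],[0,0,30],[0,0,22],[0,0,4],[0,0,0],[0,0,0]],"roll":[0,0,0,0,0,0,0,0],"fingers":[0,0,0,0,0,0,0,0]}' 30
python3 -m crank '{"translation":[[0,0,0],[0,0,0]],"roll":[0,0],"fingers":[0,0]}' 30
python3 - <<'E'
from h import *
np.set_printoptions(precision=4,suppress=True)
s=manip.get_state();c=camera_info("wrist");im=get_image("wrist");cv2.imwrite("pics/w9.png",im)
print(s["position"])
print("ring proj",proj(c,[[.4372,.0273+.01175,.026],[.4372-.01175,.0273,.026],[.4372+.01175,.0273,.026]]))
g=im.astype(int).sum(2)//3
print(list(g[205:245,320]));
for r in (228,232): print(r,list(g[r,290:350]))
E
```

```text
clock: 12.05
position: [0.4374, 0.026, 0.0428]
ee_rot: [0.001, 0.707, 0.707, 0.001]
contact_force: [0.7, 0.7, -0.2]
width: 0.0192
gripper_force: 29.4
clock: 12.25
position: [0.4371, 0.0261, 0.0429]
ee_rot: [0.001, 0.707, 0.707, 0.001]
contact_force: [0.1, -0.4, 0.4]
width: 0.0194
gripper_force: 29.4
[0.4371 0.0261 0.0429]
ring proj [[319.9491 224.8891]
 [299.8893 243.6239]
 [340.0649 243.5321]]
[np.int64(147), np.int64(146), np.int64(145), np.int64(146), np.int64(144), np.int64(144), np.int64(144), np.int64(142), np.int64(143), np.int64(144), np.int64(144), np.int64(144), np.int64(145), np.int64(145), np.int64(144), np.int64(146), np.int64(145), np.int64(146), np.int64(143), np.int64(140), np.int64(143), np.int64(143), np.int64(143), np.int64(145), np.int64(145), np.int64(98), np.int64(60), np.int64(53), np.int64(55), np.int64(74), np.int64(88), np.int64(88), np.int64(89), np.int64(75), np.int64(57), np.int64(51), np.int64(51), np.int64(51), np.int64(54), np.int64(62)]
228 [np.int64(145), np.int64(144), np.int64(144), np.int64(147), np.int64(148), np.int64(147), np.int64(145), np.int
[... 975 characters left out ...]
p.int64(140), np.int64(142), np.int64(144), np.int64(145), np.int64(145), np.int64(149), np.int64(150), np.int64(148), np.int64(143), np.int64(117), np.int64(92), np.int64(70), np.int64(65), np.int64(57), np.int64(52), np.int64(52), np.int64(51), np.int64(53), np.int64(53), np.int64(52), np.int64(52), np.int64(52), np.int64(54), np.int64(55), np.int64(56), np.int64(61), np.int64(76), np.int64(88), np.int64(111), np.int64(137), np.int64(146), np.int64(148), np.int64(148), np.int64(143), np.int64(128), np.int64(122), np.int64(136), np.int64(145), np.int64(146), np.int64(143), np.int64(143), np.int64(144), np.int64(144), np.int64(145), np.int64(145), np.int64(144), np.int64(143), np.int64(143)]
```

```bash
python3 -m crank '{"translation":[[-0.5,-0.7,4],[0,0,4],[0,0,4],[0,0,0],[0,0,0]],"roll":[0,0,0,0,0],"fingers":[0,0,0,0,0]}' 30
```

```text
clock: 12.8
position: [0.4359, 0.0257, 0.0298]
ee_rot: [0.0, 0.707, 0.707, 0.0]
contact_force: [1.3, -0.6, -0.1]
width: 0.0195
gripper_force: 29.3
```

Same state as the first insertion: below the mouth with no force. I'll seat it and release.

```bash
python3 -m crank '{"translation":[[0,0,2],[0,0,1],[0,0,0],[0,0,0]],"roll":[0,0,0,0],"fingers":[0,0,0,0]}' 30
python3 -m crank '{"translation":[[0,0,0],[0,0,0],[0,0,-3],[-5,0,-30],[-20,5,-40],[-35,10,-40],[0,0,0],[0,0,0]],"roll":[0,0,0,0,0,0,0,0],"fingers":[0.5,0.5,0.5,0.5,0.6,1,1,1]}' 30
python3 - <<'E'
from h import *
np.set_printoptions(precision=4,suppress=True)
for _ in range(4): get_image("wrist")
s=manip.get_state();c=camera_info("wrist");im=get_image("wrist");cv2.imwrite("pics/w10.png",im)
print(s["position"],s["clock"])
for P in((.4372,.0273,0),(.457,-.0397,0)):
    P=np.array(P);d=brass(c,im,P+[0,0,.03]);print(d,proj(c,P+[0,0,.038]),"pin",plane(c,d["pin"],.038),"body",plane(c,d["circ"][:2],.03))
E
```

```text
clock: 13.2
position: [0.436, 0.0257, 0.0281]
ee_rot: [0.0, 0.707, 0.707, 0.0]
contact_force: [-1.9, -0.1, 10.2]
width: 0.0188
gripper_force: 30.6
clock: 14.0
position: [0.4502, -0.032, 0.1376]
ee_rot: [0.0, 0.708, 0.706, 0.001]
contact_force: [0.2, 0.3, -0.5]
width: 0.0855
gripper_force: 0.0
[ 0.4483 -0.0306  0.1355] 14.2
{'box': (np.int64(294), np.int64(118), np.int32(26), np.int32(27)), 'circ': (np.float64(306.0683059692383), np.float64(131.10928916931152), 13.250946044921875), 'pin': array([305.7143, 132.6667])} [[306.3637 133.2124]] pin [0.4367 0.0277 0.038 ] body [0.4366 0.0283 0.03  ]
{'box': (np.int64(319), np.int64(197), np.int32(24), np.int32(24)), 'circ': (np.float64(330.5), np.float64(208.3333339691162), 12.00125789642334), 'pin': array([330.8  , 212.425])} [[330.7307 213.7091]] pin [ 0.457  -0.0385  0.038 ] body [ 0.457  -0.0376  0.03  ]
```

Both parts are seated. Now to look at the gauge from above.

```bash
python3 -m crank '{"translation":[[0,0,-40],[-10,10,-40],[-20,40,-25],[-35,35,0],[-35,35,0],[-29,35,0],[0,35,0],[0,4,0]],"roll":[0,0,0,0,0,0,0,0],"fingers":[1,1,1,1,1,1,1,1]}' 30
python3 -m crank '{"translation":[[0,0,0],[0,0,0],[0,0,0]],"roll":[0,0,0],"fingers":[1,1,1]}' 30
python3 - <<'E'
from h import *
np.set_printoptions(precision=4,suppress=True)
for _ in range(2): get_image("wrist")
s=manip.get_state();c=camera_info("wrist");im=get_image("wrist");np.save("c11.npy",c,allow_pickle=True)
print(s["position"],s["clock"],proj(c,[[.642,-.1,.151],[.642,-.1,.003]]))
cv2.imwrite("pics/w11.png",cv2.resize(im[20:260,220:460],None,fx=2.5,fy=2.5,interpolation=cv2.INTER_CUBIC))
E
```

```text
clock: 15.05
position: [0.6462, -0.1604, 0.2385]
ee_rot: [-0.001, 0.707, 0.707, 0.0]
contact_force: [-0.4, 0.3, -0.1]
width: 0.0856
gripper_force: 0.0
clock: 15.35
position: [0.6417, -0.1593, 0.2415]
ee_rot: [-0.0, 0.707, 0.707, -0.0]
contact_force: [0.2, 0.6, -0.2]
width: 0.0856
gripper_force: 0.0
[ 0.642  -0.1596  0.242 ] 15.45 [[319.9412 131.5437]
 [320.048  122.3029]]
```

View pics/w11.png

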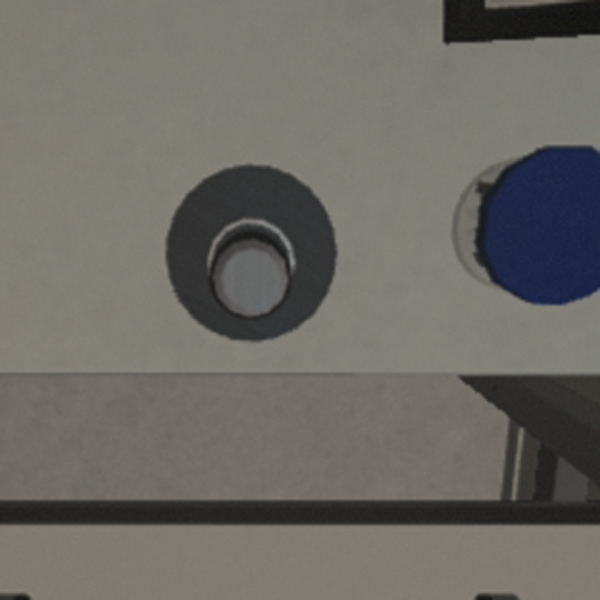

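The cap centre in the crop is (251.5,278) and the disc centre (251,253), which puts the gauge at (0.6423,-0.0995).

```bash
python3 -m crank '{"translation":[[30,0.3,0],[30,0,0],[0,0,0],[0,0,20],[0,0,40],[0,0,40],[0,0,30],[0,0,15]],"roll":[0,0,0,0,0,0,0,0],"fingers":[0.7,0.7,0.7,0.7,0.7,0.7,0.7,0.7]}' 100
python3 -m crank '{"translation":[[0,0,2],[0,0,0],[0,0,0],[0,0,0],[0,0,0]],"roll":[0,0,0,0,0],"fingers":[0.7,0.7,0.7,0.7,0.7]}' 100
```

```text
clock: 16.3
position: [0.6409, -0.1001, 0.0934]
ee_rot: [-0.002, 0.707, 0.707, -0.001]
contact_force: [0.3, -0.1, -1.0]
width: 0.0599
gripper_force: 0.0
clock: 16.8
position: [0.6438, -0.1003, 0.0956]
ee_rot: [0.001, 0.707, 0.707, 0.001]
contact_force: [-0.2, -0.2, -0.3]
width: 0.0598
gripper_force: 0.0
```

```bash
python3 -m crank '{"translation":[[0,-1,0],[0,0,0],[0,0,0],[0,0,0],[0,0,0],[0,0,0],[0,0,0]],"roll":[0,0,0,0,0,0,0],"fingers":[0.4,0,0,0,0,0,0]}' 100
```

```text
clock: 17.5
position: [0.6423, -0.1001, 0.0949]
ee_rot: [0.0, 0.707, 0.707, 0.0]
contact_force: [-2.3, -0.0, 5.6]
width: 0.024
gripper_force: 97.8
```

```bash
python3 -m crank '{"translation":[[0,0,-10],[0,0,-30],[0,0,-35],[0,0,-25],[0,0,0],[0,0,0]],"roll":[0,0,0,0,0,0],"fingers":[0,0,0,0,0,0]}' 100
python3 -m crank '{"translation":[[5,-20,0],[15,-35,0],[20,-35,0],[25,-35,0],[25,-35,0],[22,-30,0],[15,-15.6,0],[0,0,0]],"roll":[0,0,0,0,0,0,0,0],"fingers":[0,0,0,0,0,0,0,0]}' 100
python3 -m crank '{"translation":[[0,0,0],[0,0,0],[0,0,0],[0,0,0]],"roll":[0,0,0,0],"fingers":[0,0,0,0]}' 100
```

```text
clock: 18.1
position: [0.6421, -0.1, 0.1942]
ee_rot: [0.0, 0.707, 0.707, 0.0]
contact_force: [-0.8, 0.5, -1.6]
width: 0.0238
gripper_force: 98.3
clock: 18.9
position: [0.4336, 0.0286, 0.1932]
ee_rot: [-0.001, 0.706, 0.708, -0.001]
contact_force: [1.0, -0.6, -0.1]
width: 0.0242
gripper_force: 98.5
clock: 19.3
position: [0.4375, 0.0264, 0.1942]
ee_rot: [0.0, 0.707, 0.707, -0.0]
contact_force: [-0.3, -1.2, -2.0]
width: 0.024
gripper_force: 98.5
```

```bash
python3 -m crank '{"translation":[[0.4,-1.2,10],[0,0,25],[0,0,22],[0,0,10],[0,0,3],[0,0,0],[0,0,0],[0,0,0]],"roll":[0,0,0,0,0,0,0,0],"fingers":[0,0,0,0,0,0,0,0]}' 100
python3 - <<'E'
from h import *
np.set_printoptions(precision=4,suppress=True)
for _ in range(4):
    s=manip.get_state();print(s["position"],s["contact_force"],s["clock"]);get_image("wrist")
E
```

```text
clock: 20.1
position: [0.4362, 0.0272, 0.1253]
ee_rot: [0.001, 0.707, 0.707, 0.001]
contact_force: [0.0, 0.0, -0.6]
width: 0.024
gripper_force: 98.5
[0.4362 0.0272 0.1253] [ 0.035   0.0216 -0.5738] 20.1
[0.4361 0.0273 0.1252] [ 0.035  -0.1092 -0.6125] 20.15
[0.436  0.0273 0.1251] [-1.193  -0.0402 -0.9961] 20.2
[0.4358 0.0273 0.125 ] [ 0.4143 -0.4125 -1.6963] 20.25
```

```bash
cat > f.py <<'E'
from h import *
import sys
F=[];Z=[]
for _ in range(int(sys.argv[1])):
    s=manip.get_state();F.append(s["contact_force"]);Z.append(s["position"]);get_image("wrist")
print("F",np.mean(F,0).round(2),np.std(F,0).round(2)[2],"pos",np.mean(Z,0).round(5),Z[-1].round(4),s["clock"],"grip",round(s["gripper_force"],1))
E
python3 f.py 8
python3 -m crank '{"translation":[[0,0,2],[0,0,2],[0,0,2],[0,0,0],[0,0,0],[0,0,0]],"roll":[0,0,0,0,0,0],"fingers":[0,0,0,0,0,0]}' 100
python3 f.py 8
```

```text
F [-0.21 -0.1  -1.24] 0.47 pos [0.4355  0.02733 0.12457] [0.4354 0.0273 0.1244] 20.65 grip 98.5
clock: 21.3
position: [0.4355, 0.0273, 0.1187]
ee_rot: [0.0, 0.707, 0.707, 0.0]
contact_force: [-0.9, 0.7, 3.3]
width: 0.0239
gripper_force: 98.9
F [-0.58  0.05  3.59] 0.31 pos [0.43554 0.02731 0.11856] [0.4356 0.0273 0.1185] 21.65 grip 98.9
```

```bash
python3 -m crank '{"translation":[[0.0,0.5,1.3],[0,0,1.3],[0,0,0],[0,0,0],[0,0,0]],"roll":[0,0,0,0,0],"fingers":[0,0,0,0,0]}' 100
python3 f.py 10
```

```text
clock: 22.2
position: [0.4358, 0.0273, 0.1162]
ee_rot: [-0.0, 0.707, 0.707, -0.0]
contact_force: [-1.0, 0.0, 7.9]
width: 0.0237
gripper_force: 99.6
F [-1.73  0.17  8.14] 0.33 pos [0.43574 0.02731 0.11618] [0.4357 0.0273 0.1162] 22.65 grip 99.6
```

```bash
python3 -m crank '{"translation":[[0,0,0.3],[0,0,0],[0,0,0],[0,0,0],[0,0,0],[0,0,0],[0,0,0]],"roll":[0,0,0,0,0,0,0],"fingers":[0,0,0,0,0,0,0]}' 100
python3 f.py 12
```

```text
clock: 23.4
position: [0.4358, 0.0273, 0.1159]
ee_rot: [-0.0, 0.707, 0.707, -0.0]
contact_force: [-2.4, 1.0, 9.3]
width: 0.024
gripper_force: 99.6
F [-1.86  0.28  8.58] 0.46 pos [0.43574 0.02731 0.11594] [0.4357 0.0273 0.1159] 23.95 grip 99.6
```

```bash
python3 -m crank '{"translation":[[0,0,-8],[0,0,-20],[0,0,-12],[-20,5,0],[-30,10,0],[-17,5.5,0],[0,0,0],[0,0,0]],"roll":[0,0,0,0,0,0,0,0],"fingers":[0,0,0,0,0,0,0,0]}' 100
python3 -m crank '{"translation":[[0,0,0],[0,0,0],[0,0,0]],"roll":[0,0,0],"fingers":[0,0,0]}' 100
python3 f.py 12
python3 - <<'E'
from h import *
c=camera_info("wrist");im=get_image("wrist")
for P in((.4372,.0273,0),):
    P=np.array(P);d=brass(c,im,P+[0,0,.03],16);print(d["circ"],d["pin"],"pin",plane(c,d["pin"],.038))
E
```

```text
clock: 24.8
position: [0.4558, -0.0394, 0.1549]
ee_rot: [-0.001, 0.708, 0.707, -0.0]
contact_force: [0.2, 0.9, -1.1]
width: 0.0243
gripper_force: 99.4
clock: 25.1
position: [0.4561, -0.039, 0.1555]
ee_rot: [-0.0, 0.707, 0.707, 0.0]
contact_force: [0.1, -0.3, -1.6]
width: 0.0237
gripper_force: 99.4
F [ 0.09 -0.14 -1.31] 0.44 pos [ 0.45636 -0.03944  0.15553] [ 0.4564 -0.0397  0.1555] 25.65 grip 99.4
(np.float64(297.26729583740234), np.float64(118.75786209106445), 12.450425148010254) [296.42424242 119.42424242] pin [0.43670252 0.02780244 0.038     ]
```

```bash
python3 -m crank '{"translation":[[-0.5,0,10],[0,0.4,15],[0,0,7],[0,0,2],[0,0,1],[0,0,1],[0,0,0],[0,0,0]],"roll":[0,0,0,0,0,0,0,0],"fingers":[0,0,0,0,0,0,0,0]}' 100
python3 -m crank '{"translation":[[0,0,0],[0,0,0],[0,0,0]],"roll":[0,0,0],"fingers":[0,0,0]}' 100
python3 f.py 8
```

```text
clock: 26.55
position: [0.4567, -0.0402, 0.1199]
ee_rot: [0.0, 0.707, 0.707, 0.0]
contact_force: [-2.1, -0.9, 1.2]
width: 0.024
gripper_force: 99.1
clock: 26.85
position: [0.4568, -0.0402, 0.1196]
ee_rot: [0.0, 0.707, 0.707, 0.0]
contact_force: [-3.0, 0.6, 2.2]
width: 0.0241
gripper_force: 99.0
F [-2.25 -0.18  2.46] 0.62 pos [ 0.45676 -0.04018  0.11954] [ 0.4568 -0.0402  0.1195] 27.2 grip 99.0
```

```bash
python3 -m crank '{"translation":[[0,0,1.5],[0,0,1.5],[0,0,0],[0,0,0],[0,0,0],[0,0,0]],"roll":[0,0,0,0,0,0],"fingers":[0,0,0,0,0,0]}' 100
python3 f.py 12
```

```text
clock: 27.85
position: [0.4564, -0.0401, 0.1168]
ee_rot: [-0.0, 0.707, 0.707, -0.0]
contact_force: [-3.1, 0.1, 8.0]
width: 0.024
gripper_force: 99.6
F [-3.57  0.48  6.91] 0.5 pos [ 0.45643 -0.04011  0.11682] [ 0.4564 -0.0401  0.1168] 28.4 grip 99.6
```

```bash
python3 -m crank '{"translation":[[0,-0.3,0.9],[0,0,0],[0,0,0],[0,0,0],[0,0,0],[0,0,0]],"roll":[0,0,0,0,0,0],"fingers":[0,0,0,0,0,0]}' 100
python3 f.py 16
```

```text
clock: 29.05
position: [0.4562, -0.0401, 0.1161]
ee_rot: [-0.0, 0.707, 0.707, -0.0]
contact_force: [-3.5, -0.2, 7.8]
width: 0.0242
gripper_force: 99.7
F [-3.8   0.42  8.52] 0.45 pos [ 0.45618 -0.0401   0.11609] [ 0.4562 -0.0401  0.1161] 29.8 grip 99.7
```

```bash
python3 -m crank '{"translation":[[0,0,0.1],[0,0,0],[0,0,0],[0,0,0],[0,0,0]],"roll":[0,0,0,0,0],"fingers":[0,0,0,0,0]}' 100
python3 f.py 12
python3 - <<'E'
from h import *
a=cv2.imread("pics/scene0.png").astype(int);b=get_image("scene").astype(int)
for n,(x,y,w,h) in dict(punch=(255,275,22,32),fit=(394,240,16,20),dial=(315,170,26,20),partA=(320,272,18,16)).items():
    print(n,np.abs(a-b)[y:y+h,x:x+w].mean().round(1))
E
```

```text
clock: 30.35
position: [0.4562, -0.0401, 0.116]
ee_rot: [-0.0, 0.707, 0.707, -0.0]
contact_force: [-2.9, 0.1, 9.0]
width: 0.024
gripper_force: 99.7
F [-3.6   0.4   8.66] 0.59 pos [ 0.45618 -0.0401   0.11601] [ 0.4562 -0.0401  0.116 ] 30.9 grip 99.7
punch 3.0
fit 2.9
dial 3.0
partA 17.9
```

The wrist reads 8.66 N, and with the gauge's weight of about 1.3 N the push is about 10 N. The punch, fitting and dial show no change in the scene picture, only noise. Handing in.

```bash
python3 -c "
from rig import manip
print(manip.sign_off())"
```

```text
the job is handed in; nothing more can be done
None
```

The job is handed in at about 31 s: both parts are in their bores, pin 1 was pressed to about 10 N for over a second, and the gauge is held upright on pin 2 at about 10 N, with the dial indicator, punch and fitting unmoved.

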